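# Plug the lamp tester into the generator's red terminal

### The job

Take the red lamp tester out of its wooden holder and plug it into the hole of the red terminal, pushed fully home so that its black collar sits flat on the plate, then let go of it. The hole is somewhere along the width of the sloping plate, so find it by touch or by eye, and leave the bottle, magnet and brass weight where they are.

Things in the scene. Friction and masses are not known exactly. Their poses are not given: they have to be found in the camera images.
- probe: the lamp tester, 127 mm long, 50 to 100 g, standing upright in the holder. Origin at the steel tip's end, z along it towards the handle. From the tip: round steel shaft 10 mm across from 0 to 42 mm (its end tapered to 6 mm across over 3 mm); black square collar 26 mm wide from 42 to 48 mm; red square handle 18 mm wide, faces square to its x and y, from 48 to 118 mm; amber round lamp 16 mm across on top, up to 127 mm.
- probe_shoulder (a point): the point on the tester's axis at the underside of the black collar, 42 mm from the tip
- stand: plywood holder, 80 x 80 mm and 60 mm high on a 100 mm square foot, fixed. Origin in the middle of its underside. The tester stands in its central upright hole (14 mm across), the black collar resting on its top, the tip 18 mm above the bench.
- red_block: the red terminal: fixed wooden block, 120 x 184 mm, 120 mm high at its rear. Origin on the bench below the middle of its sloping face; the face looks towards -x and up. It is a rigid white plate, 70 mm up the slope, 116 mm wide between two wooden cheeks that stand 4 mm proud. One round hole, 12 mm across, ringed by a red square 38 mm wide; the plate is clamped, hole and all, anywhere along the width.
- red_face: tilted frame of the red terminal's sloping face. Origin: middle of the face, on the white plate's surface, 95 mm above the bench. z: square out of the face, 0.49 rad from vertical, leaning towards the block's -x; y: level, along the width; x: up the slope. The hole runs straight along -z, 50 mm deep, at x = 0 and at an unmeasured y between -14 and +14 mm: no reading gives it, so look or feel for it.
- blue_block: the blue terminal, same make and origin as the red one, not to be used; fixed.
- bottle: clear plastic bottle with red cap, 72 mm across, 170 mm high, loose; origin under its centre
- magnet: red horseshoe magnet lying flat, 85 x 78 x 22 mm, loose; origin under its centre
- weight: brass weight with a neck and knob, 56 mm across, 74 mm high, loose; origin under its centre
Not all that is in view belongs to the job. What is meant by the probe is not green, and is the larger of those in its own colour. Leave any turquoise look-alike of the stand alone.

How it is judged:
By the outcome, as a careful person would: the job done as asked, in the order asked, and still so for the second after the job is handed in, with the robot touching nothing.
It also fails if it takes over 58 s, if anything falls off the work surface, if the arm or the gripper's body presses on something with over 40 N, if the wrist force passes 120 N, or if a joint passes its speed limit or range.

### The arm

A 6-joint arm with a two-finger parallel gripper is mounted at the origin on the work surface. World frame = base frame: x ahead of the robot, y to its left, z up, the work surface at z = 0. Lengths are in m, angles in rad, forces in N, time in s.
With the tool pointing down it reaches from about 0.225 to 0.875 m from the base axis. Payload 3.4 kg.
Tool frame: the origin (TCP) lies midway between the tips of the shut fingers; the grasp point (between the pads) lies 19 mm behind it (pinch_z is the distance from the TCP to the grasp point, in m); z points along the fingers, y is the line along which they close (so a half turn about z gives the same grasp; the last joint's range is limited). The gripper opens to 85 mm and grips with 20 to 120 N. Pads are 22 mm wide; open, the fingers measure 114 mm over their backs; the gripper's body (76 mm by 85 mm) begins 54 mm behind the grasp point. The pads swing forward as they close: fully open they stand 13 mm farther back than shut.
Start: joints at [1.079, 0.276, 1.505, -0, 1.361, -0.121], TCP at [0.208, 0.536, 0.231] pointing down, gripper open.
Joint ranges: [-2.89, 2.89], [-0.75, 2.08], [0.22, 2.7], [-1.18, 4.32], [0.11, 2.71], [-2.7, 2.7]. Speed limits (rad/s): [2.57, 2.57, 3.14, 3.14, 3.14, 3.14].

### API

Orientations are given as a unit quaternion [w, x, y, z].
In Python, from rig import get_state, get_image, sign_off, pinch_z gives the robot as it stands.
- The arm moves only by the tool send_rows, never from a script. Its argument "steps" is one flat list of numbers, 5 for each row, row after row: the gripper's target within -1 to 1 (fully open at 1, half-way at 0, shut at -1), then the shift along the tool's x, y, z in cm, then the turn about the tool's z in degrees. In form: [gripper, x, y, z, roll, gripper, x, y, z, roll, ...]. A call has 1 to 12 rows; each row shifts and turns the commanded pose from where the row before left it, along the tool's axes as they then stand; what a row does not reach is not made up. A row lasts 1/10 s, in which the tool goes at most 50 mm and 8.59 degrees, less where a joint would pass 70% of its speed; a pose out of reach is approached as far as the arm can. A call is refused whole if a number of a shift passes 5 or a number of a turn 8.59, either way. A call with a gripper value outside its range is refused whole. The fingers move at their own pace and stop on an object; "newtons" is the grip in N (left out, the last holds). Time passes only in rows, so rows that do not move let the fingers close. It gives the time, the measured TCP pose, the force, the opening and the grip force at its end, in the units of the state.
- get_state(): the state, without advancing time (a new reading comes with each control period).
- get_image(name): name is "scene" or "top"; returns a dict with "color" (400x640x3 uint8, red, green, blue), "mtx" (3x3 intrinsics, pixels), "T" (4x4, takes a point from camera to world coordinates). Camera axes: x right, y down, z forward; pixel columns grow to the right and rows downward; lengths in m; the calibration is good to about 2 mm. A picture is of the moment at which its call begins. There is no depth.
- sign_off(): hands the job in; it is judged then, once.
The state is a dict: "clock": time; "qpos": joint angles; "qd": joint speeds; "effort": joint torques, N m; "position": TCP position; "ee_rot": TCP orientation; "contact_force": force on the tool from outside, world axes, zero at the start; "moment": the same for the moment, N m; "width": finger opening in m; "gripper_force": force on a finger pad.
Only numpy, scipy, OpenCV 4.12 (cv2) and the standard library are available. Lean on these libraries where they do the work, as an engineer would, in place of code of your own. Each camera call takes 0.05 s, during which the arm holds its last target. There are 200 camera calls.

## Working session

There is one attempt and no reset: what is moved stays moved. The work goes in short steps, Python scripts to look and compute and a tool call to move; the robot and the scene stay as the last step left them, time stands still between calls to the robot, and variables do not carry over. Pictures are saved under pics/ and viewed, at most 10 in all, crops included, and the job is handed in when it is done.

Besides the shell and the picture viewer there is one more tool, called as name(argument=value, ...) on one line, values as JSON. send_rows: Moves the arm, as the interface text tells. Its arguments: {"type":"object","properties":{"steps":{"type":"array"},"newtons":{"type":"number"}},"required":["steps"]}

```bash
mkdir -p pics; ls; python3 - <<'E'
from rig import get_state,get_image,pinch_z
import cv2,numpy as np
print(get_state(),pinch_z)
for n in("scene","top"):
    d=get_image(n);cv2.imwrite(f"pics/{n}0.png",d["color"][:,:,::-1]);print(n,d["mtx"].tolist(),np.round(d["T"],4).tolist())
E
```

```text
pics
{'clock': 0.0, 'qpos': array([ 1.07897728e+00,  2.76607820e-01,  1.50613720e+00,  4.45493591e-05,
        1.36073040e+00, -1.20984423e-01]), 'qd': array([ 0.00234934, -0.00044284,  0.00112859, -0.0008841 ,  0.00038401,
       -0.00134446]), 'effort': array([ 2.94785696e-04, -4.16778123e+01, -2.45807111e+01,  6.38525648e-05,
        1.08393375e-02,  1.19807123e-05]), 'position': array([0.20810175, 0.53544326, 0.2304308 ]), 'ee_rot': array([-3.04714657e-04,  1.84361213e-01,  9.82858106e-01, -8.90965855e-04]), 'contact_force': array([-0.89312415, -0.44593575, -0.72990617]), 'moment': array([-0.04616378,  0.02705213, -0.01067106]), 'gripper_force': 0.0, 'width': 0.08559565739454067} 0.0187
scene [[507.6439898993039, 0.0, 326.08248622781787], [0.0, 507.6439898993039, 202.72641525520086], [0.0, 0.0, 1.0]] [[-0.0998, 0.7503, -0.6536, 1.4747], [0.995, 0.0818, -0.0581, 0.0566], [0.0099, -0.6561, -0.7546, 1.1122], [0.0, 0.0, 0.0, 1.0]]
top [[489.3330637005526, 0.0, 312.2350593704591], [0.0, 489.3330637005526, 194.17642207792622], [0.0, 0.0, 1.0]] [[0.0314, -0.9758, 0.2163, 0.2478], [-0.9995, -0.0311, 0.0047, -0.0167], [0.0022, -0.2163, -0.9763, 1.5827], [0.0, 0.0, 0.0, 1.0]]
```

View pics/scene0.png

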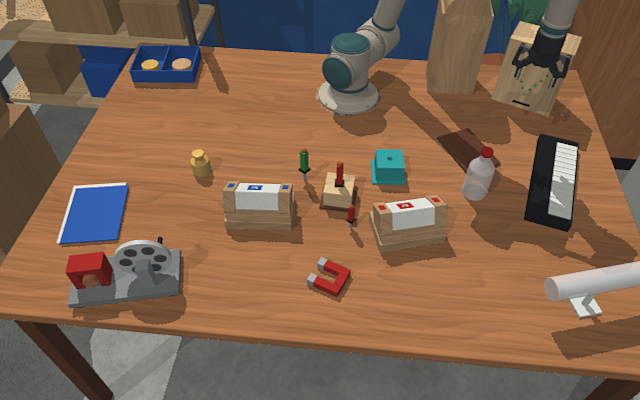

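View pics/top0.png

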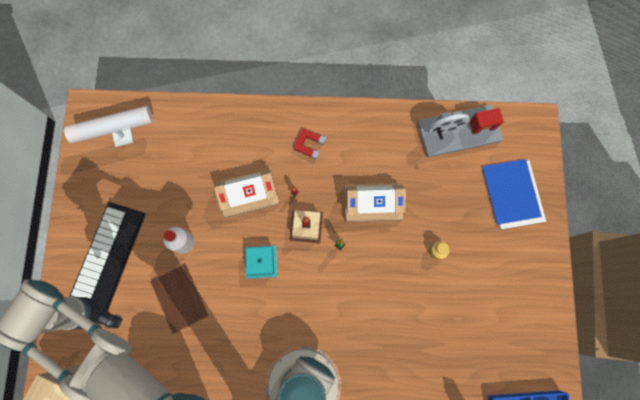

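Candidates in the scene view: a red probe in the wooden holder at (340,177), a small red one beside it at (351,215), and a green one at (304,160). The one in the wooden holder fits, because it is red and the larger. The turquoise holder at (389,165) is the look-alike. I'll confirm this in an enlarged crop.

```bash
cat > h.py <<'E'
import numpy as np,cv2
from rig import get_state,get_image
from scipy.spatial.transform import Rotation as R
def ray(d,u,v):
    r=d["T"][:3,:3]@np.linalg.solve(d["mtx"],[u,v,1.]);return d["T"][:3,3],r
def onz(d,u,v,z):
    o,r=ray(d,u,v);return o+r*(z-o[2])/r[2]
def tri(a,pa,b,pb):
    o,r=ray(a,*pa);p,s=ray(b,*pb);t=np.linalg.lstsq(np.c_[r,-s],p-o,rcond=None)[0]
    return (o+r*t[0]+p+s*t[1])/2,np.linalg.norm(o+r*t[0]-p-s*t[1])
def blobs(img,kind,box):
    x0,y0,x1,y1=box;h=cv2.cvtColor(img,cv2.COLOR_RGB2HSV)[y0:y1,x0:x1].astype(int);H,S,V=h[...,0],h[...,1],h[...,2]
    m={'red':((H<6)|(H>172))&(S>150)&(V>80),'white':(S<60)&(V>150),'amber':(H>8)&(H<28)&(S>190)&(V>110)}[kind]
    n,l,st,c=cv2.connectedComponentsWithStats(m.astype(np.uint8))
    return [(st[i,4],(c[i]+[x0,y0]).round(1).tolist(),(st[i,:4]+[x0,y0,0,0]).tolist()) for i in range(1,n) if st[i,4]>3]
E
python3 - <<'E'
from h import *
s=get_image("scene");t=get_image("top")
a=cv2.resize(s["color"][145:255,285:455],None,fx=4,fy=4,interpolation=cv2.INTER_CUBIC)
b=cv2.resize(t["color"][165:250,205:335],None,fx=0,fy=0,dsize=(680,445),interpolation=cv2.INTER_CUBIC)
cv2.imwrite("pics/c1.png",a[:,:,::-1]);cv2.imwrite("pics/c2.png",b[:,:,::-1])
for b in blobs(s["color"],'red',(285,140,455,255)):print('s',b)
for b in blobs(t["color"],'red',(205,165,335,250)):print('t',b)
for n,d,bx in(('s',s,(370,190,450,235)),('t',t,(215,170,280,220))):
    for b in blobs(d["color"],'white',bx):print(n,'white',b)
E
```

```text
Traceback (most recent call last):
cv2.error: OpenCV(4.12.0) :-1: error: (-5:Bad argument) in function 'resize'
> Overload resolution failed:
>  - argument for resize() given by name ('dsize') and position (2)
>  - argument for resize() given by name ('dsize') and position (2)
```

```bash
python3 - <<'E'
from h import *
s=get_image("scene");t=get_image("top")
a=cv2.resize(s["color"][145:255,285:455],None,fx=4,fy=4,interpolation=cv2.INTER_CUBIC)
b=cv2.resize(t["color"][165:250,205:335],None,fx=5,fy=5,interpolation=cv2.INTER_CUBIC)
cv2.imwrite("pics/c1.png",a[:,:,::-1]);cv2.imwrite("pics/c2.png",b[:,:,::-1])
for b in blobs(s["color"],'red',(285,140,455,255)):print('s',b)
for b in blobs(t["color"],'red',(205,165,335,250)):print('t',b)
for n,d,bx in(('s',s,(370,190,450,235)),('t',t,(215,170,280,220))):
    for b in blobs(d["color"],'white',bx):print(n,'white',b)
E
```

```text
s (np.int32(108), [339.2, 174.8], [336, 165, 7, 20])
s (np.int32(24), [435.7, 199.4], [432, 198, 8, 4])
s (np.int32(39), [404.6, 205.3], [397, 203, 16, 6])
s (np.int32(26), [381.7, 206.9], [378, 205, 8, 5])
s (np.int32(81), [350.8, 213.5], [348, 206, 7, 15])
t (np.int32(37), [268.3, 185.8], [266, 182, 6, 9])
t (np.int32(42), [248.5, 190.3], [243, 185, 12, 11])
t (np.int32(16), [294.2, 191.8], [292, 190, 5, 5])
t (np.int32(33), [221.9, 197.5], [220, 194, 5, 8])
t (np.int32(22), [305.5, 223.5], [303, 221, 6, 5])
s white (np.int32(1077), [412.2, 213.5], [385, 198, 50, 32])
s white (np.int32(8), [404.5, 205.0], [402, 204, 6, 3])
t white (np.int32(803), [244.3, 190.9], [224, 175, 43, 32])
t white (np.int32(15), [248.7, 191.1], [247, 189, 5, 5])
```

View pics/c1.png

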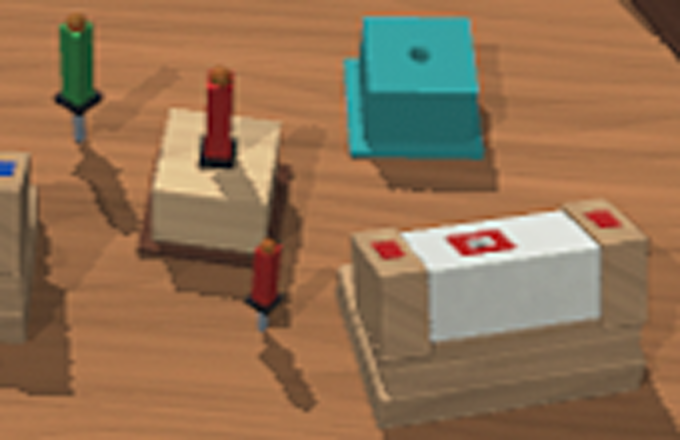

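View pics/c2.png

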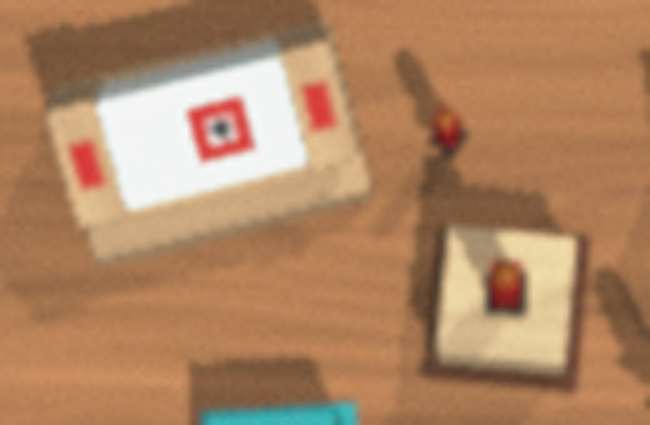

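Picture check: in the scene crop, the larger red probe, with lamp and square black collar, stands in the wooden holder at about (340,175). The small red one at (351,213) stands on the bench, and the turquoise holder is empty. In the top view, the red terminal's hole is the dark spot at about (248.8,190.4), inside the red square.

```bash
python3 - <<'E'
from h import *
s=get_image("scene");t=get_image("top")
np.set_printoptions(precision=4,suppress=True)
print('hole top',onz(t,248.8,190.4,.095),'scene',onz(s,404.6,205.2,.095),tri(t,(248.5,190.3),s,(404.6,205.2)))
a,b=onz(t,268.3,185.8,.099),onz(t,221.9,197.5,.099);d=b-a
print('marks',a,b,np.linalg.norm(d),'y ang',np.degrees(np.arctan2(d[1],d[0])),'mid',(a+b)/2)
a,b=onz(s,435.7,199.4,.099),onz(s,381.7,206.9,.099);d=a-b
print('marks s',a,b,np.linalg.norm(d),np.degrees(np.arctan2(d[1],d[0])),(a+b)/2)
# stand top corners (z .06) from crop
im=t["color"];x0,y0=285,200
h=cv2.cvtColor(im,cv2.COLOR_RGB2HSV)[y0:245,x0:330].astype(int)
m=((h[...,2]>175)&(h[...,1]<120)).astype(np.uint8)
m=cv2.morphologyEx(m,cv2.MORPH_CLOSE,np.ones((9,9)))
c=max(cv2.findContours(m,0,2)[0],key=cv2.contourArea);r=cv2.minAreaRect(c)
for p in cv2.boxPoints(r)+[x0,y0]:print('stand',p,onz(t,*p,.06))
print('stand c',onz(t,r[0][0]+x0,r[0][1]+y0,.06))
# handle/lamp
print('lamp top',onz(t,(507/5+205-.4),(268/5+165-.4),.142),'scene',onz(s,219/4+285-.4,75/4+145-.4,.142))
print('small',tri(t,(294.2,191.8),s,(350.8,213.5)))
q=get_state();print(q["position"])
E
```

```text
hole top [0.5831 0.1885 0.095 ] scene [0.5799 0.1859 0.095 ] (array([0.5826, 0.1872, 0.0984]), np.float64(0.003441688936012956))
marks [0.5989 0.1281 0.099 ] [0.557  0.2699 0.099 ] 0.14786776139603272 y ang 106.43512762623504 mid [0.5779 0.199  0.099 ]
marks s [0.5538 0.2681 0.099 ] [0.5958 0.1254 0.099 ] 0.14872525881788104 106.40658060475543 [0.5748 0.1968 0.099 ]
stand [291.959  235.4508] [0.4509 0.0498 0.06  ]
stand [294.3115 209.5738] [0.5334 0.0457 0.06  ]
stand [319.8279 211.8934] [ 0.5285 -0.0352  0.06  ]
stand [317.4754 237.7705] [ 0.4462 -0.0302  0.06  ]
stand c [0.4895 0.0075 0.06  ]
lamp top [0.493  0.0065 0.142 ] scene [0.4895 0.0036 0.142 ]
small (array([0.5918, 0.0471, 0.0569]), np.float64(0.002766603039577223))
[0.2084 0.5359 0.2312]
```

send_rows(steps=[1,0,0,0,-6,1,0,0,0,-6,1,0,0,0,-6,1,-1.8,-3,0,0,1,-1.8,-3,0,0,1,-1.8,-3,0,0,1,-1.8,-3,0,0,1,-1.8,-3,0,0,1,-1.8,-3,0,0,1,-1.8,-3,0,0,1,-1.8,-3,0,0,1,-1.8,-3,0,0], newtons=40)

```text
clock: 1.6
position: [0.3553, 0.2559, 0.2315]
ee_rot: [0.0, 0.028, 1.0, 0.0]
contact_force: [0.4, -0.8, -0.3]
width: 0.0855
gripper_force: 0.0
```

send_rows(steps=[1,-1.9,-3,0,0,1,-1.9,-3,0,0,1,-1.9,-3,0,0,1,-1.9,-3,0,0,1,-1.9,-3,0,0,1,-1.9,-3,0,0,1,-1.9,-3,0,0,1,0,0,0,0,1,0,0,0,0])

```text
clock: 2.5
position: [0.4757, 0.0396, 0.2311]
ee_rot: [-0.0, 0.029, 1.0, 0.0]
contact_force: [0.3, -0.3, -0.1]
width: 0.0854
gripper_force: 0.0
```

```bash
cat >> h.py <<'E'
def tool(target,st=None):
    st=st or get_state();w,x,y,z=st["ee_rot"];r=R.from_quat([x,y,z,w]).as_matrix()
    a=np.degrees(np.arctan2(r[1,:2],r[0,:2]))
    print('pos',st["position"].round(4),'x,y ang',a.round(1),'tilt',r[2,2].round(4),'move cm',(100*r.T@(np.array(target)-st["position"])).round(2),'F',st["contact_force"].round(1),'w',round(st["width"],4),'g',round(st["gripper_force"],1),'t',round(st["clock"],2),'q6',st["qpos"][5].round(2))
E
python3 - <<'E'
from h import *
tool([.491,.005,.094])
s=get_image("scene");t=get_image("top")
a=cv2.resize(s["color"][120:230,285:385],None,fx=5,fy=5,interpolation=cv2.INTER_CUBIC)
cv2.imwrite("pics/c3.png",a[:,:,::-1])
E
```

```text
pos [0.4757 0.0396 0.2311] x,y ang [176.6  86.6] tilt -1.0 move cm [-1.74 -3.38 13.71] F [ 0.3 -0.3 -0.1] w 0.0854 g 0.0 t 2.5 q6 -1.58
```

View pics/c3.png

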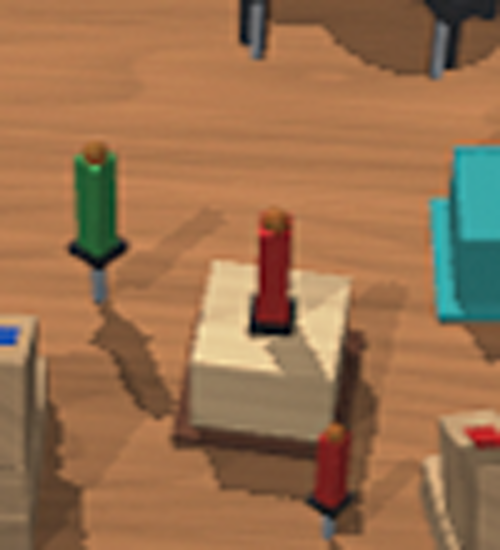

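The gripper is at the stand, still 35 mm short. The probe stands upright and there is clear room on both sides. I'll centre over it and go down.

send_rows(steps=[1,-0.9,-1.7,0,0,1,-0.85,-1.7,0,0,1,0,0,2.5,0,1,0,0,2.5,0,1,0,0,2.5,0,1,0,0,2.5,0,1,0,0,2,0,1,0,0,1.5,0,1,0,0,0,0,1,0,0,0,0])

```text
clock: 3.6
position: [0.4911, 0.006, 0.0967]
ee_rot: [0.0, 0.028, 1.0, 0.0]
contact_force: [0.4, -0.3, 0.8]
width: 0.0855
gripper_force: 0.0
```

send_rows(steps=[-0.4,0,0,0,0,-0.4,0,0,0,0,-0.4,0,0,0,0,-1,0,0,0,0,-1,0,0,0,0,-1,0,0,0,0,-1,0,0,0,0,-1,0,0,0,0,-1,0,0,0,0,-1,0,0,0,0])

```text
clock: 4.6
position: [0.4915, 0.005, 0.0965]
ee_rot: [0.0, 0.028, 1.0, 0.0]
contact_force: [-0.2, 0.4, 3.5]
width: 0.0176
gripper_force: 43.1
```

```bash
python3 - <<'E'
from h import *
tool([.491,.005,.094])
E
```

```text
pos [0.4915 0.005  0.0965] x,y ang [176.8  86.8] tilt -1.0 move cm [ 0.05 -0.01  0.25] F [-0.2  0.4  3.5] w 0.0176 g 43.1 t 4.6 q6 -1.65
```

Gripped at 17.6 mm opening. The tool can only yaw, so it can't tilt. I'll draw the tester almost out and lean it 28° against the rim of the holder's hole, so it pivots between the pads.

send_rows(steps=[-1,0,0,-0.6,0,-1,0,0,-1,0,-1,0,0,-1,0,-1,0,0,-1,0,-1,0,0,0,0,-1,0,0,0,0], newtons=30)

```text
clock: 5.2
position: [0.4914, 0.0051, 0.1327]
ee_rot: [0.0, 0.028, 1.0, -0.0]
contact_force: [0.3, -0.0, -1.2]
width: 0.0172
gripper_force: 42.6
```

send_rows(steps=[-1,0.2,0,0,0,-1,0.5,0,0.02,0,-1,0.5,0,0.05,0,-1,0.5,0,0.08,0,-1,0.5,0,0.12,0,-1,0.5,0,0.16,0,-1,0.5,0,0.18,0,-1,0.5,0,0.2,0,-1,0.5,0,0.2,0,-1,0.5,0,0.2,0,-1,0,0,0,0])

```text
clock: 6.3
position: [0.4428, 0.0079, 0.1196]
ee_rot: [-0.001, 0.028, 1.0, 0.0]
contact_force: [2.7, 2.4, 1.7]
width: 0.0173
gripper_force: 42.4
```

```bash
python3 - <<'E'
from h import *
tool([.491,.005,.094])
s=get_image("scene");t=get_image("top")
a=cv2.resize(s["color"][110:220,285:405],None,fx=5,fy=5,interpolation=cv2.INTER_CUBIC)
cv2.imwrite("pics/c4.png",a[:,:,::-1])
E
```

```text
pos [0.4428 0.0079 0.1196] x,y ang [176.8  86.8] tilt -1.0 move cm [-4.83 -0.02  2.55] F [2.7 2.4 1.7] w 0.0173 g 42.4 t 6.3 q6 -1.65
```

View pics/c4.png

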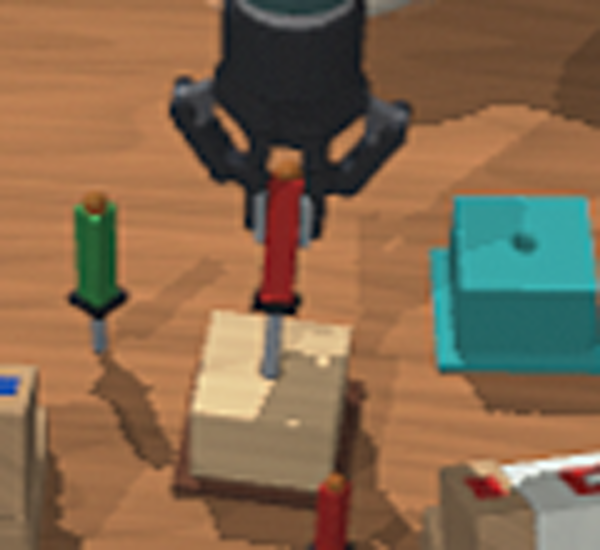

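The tester leans away from the camera towards the robot, with its tip at about (339,185) in the hole's mouth and the lamp at (342,142). Next I'll work out the lean from the tilt plane through the TCP.

```bash
cat >> h.py <<'E'
def onplane(d,u,v,p0,n):
    o,r=ray(d,u,v);return o+r*(np.dot(p0-o,n)/np.dot(r,n))
def axes(st):
    w,x,y,z=st["ee_rot"];return R.from_quat([x,y,z,w]).as_matrix()
def lean(d,pix,st):
    r=axes(st)
    for p in pix:
        q=onplane(d,*p,st["position"],[r[1,0]*0+r[0,1],r[1,1],r[2,1]]);print(p,q.round(4),'tool',((q-st["position"])@r*1000).round(1))
E
python3 - <<'E'
from h import *
s=get_image("scene")
st=get_state()
# pixels in 5x crop: lamp, handle bottom/collar, tip
lean(s,[(285+x/5-.4,110+y/5-.4) for x,y in[(287,160),(287,180),(277,300),(272,318),(270,375)]],st)
x=blobs(s["color"],'red',(330,140,350,180));print(x)
p=s["mtx"]@np.linalg.inv(s["T"])[:3]@np.r_[st["position"],1];print('tcp px',p[:2]/p[2])
E
```

```text
(342.0, 141.6) [0.4623 0.0068 0.1969] tool [-19.    0.  -77.3]
(342.0, 145.6) [0.4577 0.007  0.1784] tool [-14.5   0.  -58.7]
(340.0, 169.6) [0.4819 0.0057 0.1105] tool [-38.9  -0.    9.1]
(339.0, 173.2) [0.5033 0.0045 0.1179] tool [-60.3   0.    1.7]
(338.6, 184.6) [0.5015 0.0046 0.0703] tool [-58.7  -0.   49.2]
[(np.int32(150), [340.8, 157.3], [337, 146, 9, 24])]
tcp px [342.01145308 157.57389188]
```

```bash
cat >> h.py <<'E'
def hyp(d,st,g,th,ss=(127,118,48,42,0),off=.020):
    r=axes(st);G=st["position"]-r[:,2]*off
    t=np.radians(th);a=np.sin(t)*r[:,0]-np.cos(t)*r[:,2]
    P=np.array([G+a*(s-g)/1000 for s in ss]);c=(P-d["T"][:3,3])@d["T"][:3,:3]@d["mtx"].T
    return (c[:,:2]/c[:,2:]).round(1).tolist(),P.round(4)
E
python3 - <<'E'
from h import *
s=get_image("scene");st=get_state()
for g in(93,98):
  for th in(15,20,25,30,35):
    a,P=hyp(s,st,g,th);print(g,th,a,'tip',P[-1])
E
```

```text
93 15 [[343.1, 141.5], [342.9, 144.4], [341.2, 166.4], [341.0, 168.2], [340.1, 180.8]] tip [0.467  0.0065 0.0498]
93 20 [[343.2, 141.0], [342.9, 144.1], [341.0, 167.0], [340.8, 169.0], [339.7, 182.2]] tip [0.4747 0.0061 0.0522]
93 25 [[343.3, 140.7], [343.0, 143.8], [340.8, 167.6], [340.7, 169.6], [339.4, 183.3]] tip [0.4822 0.0057 0.0553]
93 30 [[343.4, 140.4], [343.1, 143.6], [340.7, 168.0], [340.5, 170.0], [339.1, 184.2]] tip [0.4894 0.0053 0.059 ]
93 35 [[343.5, 140.2], [343.2, 143.5], [340.6, 168.3], [340.3, 170.4], [338.8, 184.9]] tip [0.4962 0.0049 0.0633]
98 15 [[343.0, 143.1], [342.7, 146.0], [341.1, 167.9], [340.9, 169.8], [340.0, 182.3]] tip [0.4682 0.0065 0.045 ]
98 20 [[343.1, 142.7], [342.8, 145.7], [340.9, 168.6], [340.7, 170.6], [339.6, 183.7]] tip [0.4764 0.006  0.0475]
98 25 [[343.2, 142.4], [342.9, 145.5], [340.7, 169.2], [340.5, 171.2], [339.2, 184.9]] tip [0.4843 0.0055 0.0507]
98 30 [[343.3, 142.2], [342.9, 145.4], [340.5, 169.7], [340.3, 171.7], [338.9, 185.9]] tip [0.4919 0.0051 0.0547]
98 35 [[343.3, 142.0], [343.0, 145.3], [340.4, 170.0], [340.1, 172.1], [338.6, 186.7]] tip [0.4991 0.0047 0.0592]
```

The lean is about 29°: with the tip held in the hole, that value fits. Now I'll lift clear and turn to the terminal's yaw.

send_rows(steps=[-1,0,0,-1,0,-1,0,0,-2.5,0,-1,0,0,-3,0,-1,0,0,-3,0,-1,0,0,-2,0,-1,0,0,0,-4.9,-1,0,0,0,-4.9,-1,0,0,0,-4.9,-1,0,0,0,-4.9,-1,0,0,0,0], newtons=40)

```text
clock: 7.5
position: [0.4427, 0.0073, 0.235]
ee_rot: [-0.002, -0.142, 0.99, -0.0]
contact_force: [-0.4, -0.9, -0.5]
width: 0.0174
gripper_force: 42.1
```

```bash
cat >> h.py <<'E'
H=np.array([.5815,.187,.095]);u=np.array([np.cos(np.radians(196.4)),np.sin(np.radians(196.4)),0])
def goal(h,g=.098,th=29,off=.020,dy=0):
    n=np.sin(.49)*u+np.array([0,0,np.cos(.49)]);t=np.radians(th);a=np.sin(t)*u+np.array([0,0,np.cos(t)])
    return H+h*n+g*a-np.array([0,0,off])
E
python3 - <<'E'
from h import *
tool(goal(.03));tool(goal(.01))
E
```

```text
pos [0.4427 0.0073 0.235 ] x,y ang [-163.7  106.3] tilt -1.0 move cm [-12.23  13.33   4.73] F [-0.4 -0.9 -0.5] w 0.0174 g 42.1 t 7.5 q6 -2.0
pos [0.4427 0.0073 0.235 ] x,y ang [-163.7  106.3] tilt -1.0 move cm [-13.17  13.33   6.5 ] F [-0.4 -0.9 -0.5] w 0.0174 g 42.1 t 7.5 q6 -2.0
```

send_rows(steps=[-1,-1.5,1.7,0,0,-1,-2.2,2.4,0,0,-1,-2.2,2.4,0,0,-1,-2.2,2.4,0,0,-1,-2.2,2.4,0,0,-1,-1.9,2.0,0,0,-1,0,0,1.5,0,-1,0,0,1.6,0,-1,0,0,1.6,0,-1,0,0,0,0,-1,0,0,0,0])

```text
clock: 8.6
position: [0.5235, 0.1693, 0.1882]
ee_rot: [-0.001, -0.142, 0.99, -0.0]
contact_force: [1.1, -0.1, -0.8]
width: 0.0171
gripper_force: 42.1
```

```bash
python3 - <<'E'
from h import *
tool(goal(.03));tool(goal(.005));
s=get_image("scene");st=get_state()
print(hyp(s,st,98,29))
c=(H-s["T"][:3,3])@s["T"][:3,:3]@s["mtx"].T;print('H px',c[:2]/c[2])
a=cv2.resize(s["color"][130:240,355:455],None,fx=5,fy=5,interpolation=cv2.INTER_CUBIC)
t=get_image("top");b=cv2.resize(t["color"][160:230,210:290],(int(550/70*80*.5),275),interpolation=cv2.INTER_CUBIC)
b=cv2.copyMakeBorder(b,0,550-275,0,0,cv2.BORDER_CONSTANT)
cv2.imwrite("pics/c5.png",np.hstack([a,b])[:,:800,::-1])
E
```

```text
pos [0.5235 0.1693 0.1882] x,y ang [-163.7  106.3] tilt -1.0 move cm [0.1  0.06 0.1 ] F [ 1.1 -0.1 -0.8] w 0.0171 g 42.1 t 8.6 q6 -1.67
pos [0.5235 0.1693 0.1882] x,y ang [-163.7  106.3] tilt -1.0 move cm [-1.08  0.06  2.3 ] F [ 1.1 -0.1 -0.8] w 0.0171 g 42.1 t 8.6 q6 -1.67
([[403.4, 148.1], [403.5, 151.6], [404.3, 177.8], [404.3, 180.0], [404.7, 195.2]], array([[0.5106, 0.1656, 0.2341],
       [0.5148, 0.1668, 0.2263],
       [0.5473, 0.1763, 0.1651],
       [0.5501, 0.1771, 0.1598],
       [0.5697, 0.1828, 0.1231]]))
H px [405.00089288 205.70128143]
```

View pics/c5.png

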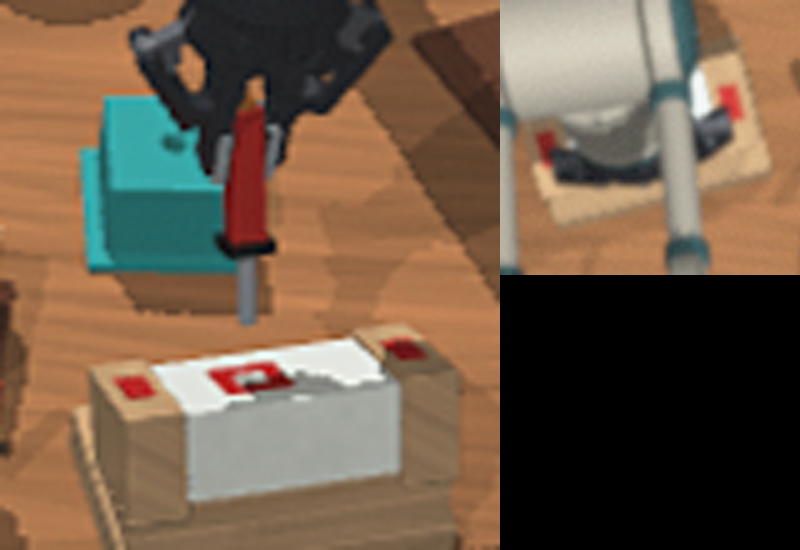

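The tip is at (404,194), straight above the hole at (404.8,205.4), and needs about 1 mm more to +y. I'll go in along the face normal in small steps, watching the force.

send_rows(steps=[-1,0.05,0.1,0.1,0,-1,-0.35,0,0.66,0,-1,-0.35,0,0.66,0,-1,-0.35,0,0.66,0,-1,-0.1,0,0.2,0,-1,0,0,0,0])

```text
clock: 9.3
position: [0.5341, 0.1738, 0.1646]
ee_rot: [-0.001, -0.142, 0.99, -0.0]
contact_force: [-0.3, 0.0, -1.1]
width: 0.0175
gripper_force: 42.1
```

send_rows(steps=[-1,-0.1,0,0.18,0,-1,-0.1,0,0.18,0,-1,0,0,0,0])

```text
clock: 9.6
position: [0.5362, 0.1744, 0.1617]
ee_rot: [-0.0, -0.142, 0.99, 0.0]
contact_force: [-0.8, 0.1, -0.6]
width: 0.0178
gripper_force: 42.1
```

```bash
python3 - <<'E'
from h import *
tool(goal(0))
E
```

```text
pos [0.5362 0.1744 0.1617] x,y ang [-163.6  106.4] tilt -1.0 move cm [ 0.05 -0.07  0.1 ] F [-0.8  0.1 -0.6] w 0.0178 g 42.1 t 9.6 q6 -1.67
```

send_rows(steps=[-1,-0.1,0,0.18,0,-1,-0.1,0,0.18,0,-1,0,0,0,0])

```text
clock: 9.9
position: [0.5381, 0.1749, 0.1579]
ee_rot: [-0.0, -0.142, 0.99, 0.0]
contact_force: [-0.3, -1.0, -0.2]
width: 0.0171
gripper_force: 42.1
```

send_rows(steps=[-1,-0.1,0,0.18,0,-1,-0.1,0,0.18,0,-1,0,0,0,0])

```text
clock: 10.2
position: [0.54, 0.1755, 0.1543]
ee_rot: [-0.0, -0.142, 0.99, 0.0]
contact_force: [-0.1, 0.5, -0.6]
width: 0.0176
gripper_force: 42.1
```

```bash
python3 - <<'E'
from h import *
tool(goal(0))
E
```

```text
pos [0.54   0.1755 0.1543] x,y ang [-163.6  106.4] tilt -1.0 move cm [ 0.44 -0.07 -0.64] F [-0.1  0.5 -0.6] w 0.0176 g 42.1 t 10.2 q6 -1.66
```

It is about 7 mm past the plate's plane with no force, so it's probably in the hole. I'll continue gently.

send_rows(steps=[-1,-0.14,0,0.26,0,-1,-0.14,0,0.26,0,-1,0,0,0,0])

```text
clock: 10.5
position: [0.5426, 0.1762, 0.1489]
ee_rot: [-0.0, -0.142, 0.99, 0.0]
contact_force: [0.4, -0.6, -0.4]
width: 0.0174
gripper_force: 42.1
```

send_rows(steps=[-1,-0.14,0,0.26,0,-1,-0.14,0,0.26,0,-1,0,0,0,0])

```text
clock: 10.8
position: [0.5453, 0.177, 0.1437]
ee_rot: [-0.0, -0.142, 0.99, 0.0]
contact_force: [-0.1, 0.9, -1.1]
width: 0.0176
gripper_force: 42.1
```

send_rows(steps=[-1,-0.14,0,0.26,0,-1,-0.14,0,0.26,0,-1,0,0,0,0])

```text
clock: 11.1
position: [0.548, 0.1778, 0.1386]
ee_rot: [-0.0, -0.142, 0.99, 0.0]
contact_force: [0.3, -0.1, 0.1]
width: 0.0175
gripper_force: 42.1
```

send_rows(steps=[-1,-0.14,0,0.26,0,-1,-0.14,0,0.26,0,-1,-0.14,0,0.26,0,-1,0,0,0,0])

```text
clock: 11.5
position: [0.552, 0.179, 0.1307]
ee_rot: [-0.0, -0.142, 0.99, 0.0]
contact_force: [-0.6, 0.4, 0.6]
width: 0.0173
gripper_force: 42.1
```

send_rows(steps=[-1,-0.14,0,0.26,0,-1,-0.14,0,0.26,0,-1,0,0,0,0])

```text
clock: 11.8
position: [0.5547, 0.1798, 0.1255]
ee_rot: [-0.0, -0.142, 0.99, 0.0]
contact_force: [0.1, -0.3, 0.0]
width: 0.0173
gripper_force: 42.1
```

send_rows(steps=[-1,-0.1,0,0.18,0,-1,0,0,0,0])

```text
clock: 12.0
position: [0.5558, 0.1801, 0.1242]
ee_rot: [0.0, -0.142, 0.99, 0.0]
contact_force: [0.7, -0.7, 0.0]
width: 0.0171
gripper_force: 42.3
```

```bash
python3 - <<'E'
from h import *
tool(goal(-.042))
E
```

```text
pos [0.5558 0.1801 0.1242] x,y ang [-163.6  106.4] tilt -1.0 move cm [ 0.12 -0.06  0.05] F [ 0.7 -0.7  0. ] w 0.0171 g 42.3 t 12.0 q6 -1.66
```

send_rows(steps=[-1,-0.05,0,0.09,0,-1,-0.05,0,0.09,0,-1,0,0,0,0])

```text
clock: 12.3
position: [0.556, 0.1802, 0.1241]
ee_rot: [-0.0, -0.142, 0.99, -0.0]
contact_force: [-4.1, -1.3, 9.5]
width: 0.0174
gripper_force: 43.5
```

send_rows(steps=[-1,-0.05,0,0.09,0,-1,-0.05,0,0.09,0,-1,0,0,0,0])

```text
clock: 12.6
position: [0.556, 0.1802, 0.124]
ee_rot: [-0.001, -0.142, 0.99, -0.0]
contact_force: [-8.5, -2.8, 19.5]
width: 0.0174
gripper_force: 44.9
```

The force rises steeply along the face normal, so the collar is seated. I'll ease off, let go, retreat straight up and look.

send_rows(steps=[-1,0.08,0,-0.15,0,-1,0,0,0,0,-0.5,0,0,0,0,0,0,0,0,0,1,0,0,0,0,1,0,0,0,0,1,0,0,0,0,1,0,0,0,0,1,0,0,0,0,1,0,0,0,0])

```text
clock: 13.6
position: [0.5569, 0.1804, 0.1221]
ee_rot: [-0.0, -0.142, 0.99, 0.0]
contact_force: [0.2, -0.0, 0.6]
width: 0.0852
gripper_force: 0.0
```

send_rows(steps=[1,0,0,-1,0,1,0,0,-2,0,1,0,0,-3,0,1,0,0,-4,0,1,0,0,-4,0,1,3,0,-2,0,1,4,0,0,0,1,4,0,0,0,1,4,0,0,0,1,0,0,0,0,1,0,0,0,0])

```text
clock: 14.7
position: [0.4128, 0.1382, 0.2834]
ee_rot: [0.002, -0.142, 0.99, 0.0]
contact_force: [0.2, 0.3, -0.7]
width: 0.0855
gripper_force: 0.0
```

```bash
python3 - <<'E'
from h import *
s=get_image("scene");t=get_image("top")
a=cv2.resize(s["color"][130:240,355:455],(400,440),interpolation=cv2.INTER_CUBIC)
b=cv2.resize(t["color"][160:248,210:290],(400,440),interpolation=cv2.INTER_CUBIC)
cv2.imwrite("pics/c6.png",np.hstack([a,b])[:,:,::-1])
n=np.sin(.49)*u+np.array([0,0,np.cos(.49)])
for d in(s,t):
    P=np.array([H+n*k for k in(0,.006,.076,.085)]);c=(P-d["T"][:3,3])@d["T"][:3,:3]@d["mtx"].T;print((c[:,:2]/c[:,2:]).round(1).tolist())
print(blobs(s["color"],'red',(395,150,425,215)),blobs(t["color"],'red',(235,175,262,225)))
E
```

```text
[[405.0, 205.7], [405.0, 203.6], [404.4, 178.5], [404.3, 175.3]]
[[249.3, 190.9], [249.2, 191.4], [249.2, 197.3], [249.2, 198.1]]
[(np.int32(191), [403.9, 190.1], [400, 177, 9, 27]), (np.int32(22), [403.7, 206.4], [397, 204, 16, 5])] [(np.int32(15), [248.5, 186.5], [244, 185, 9, 4]), (np.int32(5), [249.2, 189.2], [248, 189, 4, 2])]
```

View pics/c6.png

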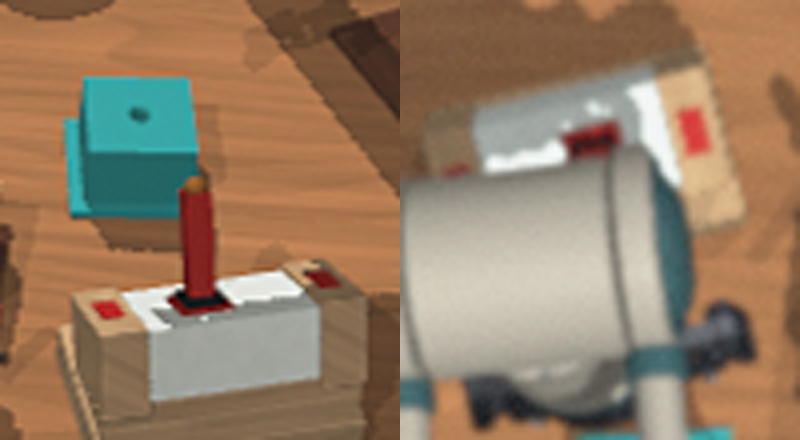

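The tester stands in the red terminal's hole, lamp at (404,174.5) and collar at about (405,204) on the plate. Both match the fully seated prediction of 175.3 and 203.6 within a pixel, and the gripper is well clear.

```bash
python3 -c "from rig import sign_off;print(sign_off())"
```

```text
the job is handed in; nothing more can be done
None
```

The red lamp tester is plugged fully home in the red terminal, its collar on the plate and released, and I've handed the job in at about 15 s on the clock; I did not touch the bottle, magnet or brass weight.

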